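# Take the bayonet lens off the inspection camera and cap the mount

### The arm

A 7-joint arm with a two-finger parallel gripper is mounted at the origin on a cart in front of the work surface, level with it; the furniture and walls round the work are solid. World frame = base frame: x ahead of the robot, y to its left, z up, the work surface at z = 0. Lengths are in m, angles in rad, forces in N, time in s.
With the tool pointing down it reaches from about 0.425 to 1.025 m from the base axis. Payload 9.4 kg.
Tool frame: the origin (TCP) lies between the finger pads, 19 mm behind the fingertips; this is the grasp point; z points along the fingers, y is the line along which they close (so a half turn about z gives the same grasp; the last joint's range is limited). The gripper opens to 85 mm and grips with 20 to 120 N. Pads are 22 mm wide; open, the fingers measure 114 mm over their backs; the gripper's body (76 mm by 85 mm) begins 54 mm behind the grasp point. The pads swing forward as they close: fully open they stand 13 mm farther back than shut.
Start: joints at [1.137, 0.599, -0.003, 1.599, 0.002, 0.943, -0.08], TCP at [0.253, -0.679, 0.25] pointing down, gripper open.
Joint ranges: [-2.57, 2.57], [-0.35, 1.97], [-1.29, 1.29], [0.11, 2.56], [-1.05, 4.19], [0.11, 1.86], [-2.63, 2.63]. Speed limits (rad/s): [2.22, 2.22, 3.01, 3.01, 3.14, 3.14, 3.14].

### API

Orientations are given as a unit quaternion [w, x, y, z].
In Python, from bench import arm gives the robot as it stands.
- The arm moves only by the tool send_path, called after "Emit:" as name(argument=value, ...), one argument or row to a line, values as JSON. Schema: {"type":"object","properties":{"ticks":{"type":"array","items":{"type":"object","properties":{"ax":{"type":"number"},"ay":{"type":"number"},"az":{"type":"number"},"tx":{"type":"number"},"ty":{"type":"number"},"tz":{"type":"number"},"jaw":{"type":"number"}},"additionalProperties":false,"required":["jaw"]},"minItems":1,"maxItems":20},"grip_force":{"type":"number"},"only":{"type":"string"},"quiet":{"type":"boolean"},"lines":{"type":"string"}},"required":["ticks"],"additionalProperties":false}. ticks is a list of rows, 1 to 20 of them, each an object with the fields ax, ay, az (a rotation vector in parts of the range, where 1.0 means 2 pi rad), tx, ty, tz (the shift in shares of the most that a row can go, 1 being 50 mm), jaw (the opening from 0.0 (shut) to 1.0 (fully open)); a field left out counts as zero (the opening has to be given); each row shifts and turns the commanded pose from where the row before left it, along the tool's axes as they then stand; what a row does not reach is not made up. A row lasts 1/10 s, in which the tool goes at most 0.05 m and 0.15 rad, less where a joint would pass 70% of its speed; a pose out of reach is approached as far as the arm can. The fingers move at their own pace and stop on an object; grip_force is the grip in N (left out, the last holds). Time passes only in rows, so rows that do not move let the fingers close. The tool returns the time, the measured TCP pose, the force, the opening and the grip force at its end. only (a regular expression) keeps the lines of the reply that match it, lines (a string "A,B") keeps lines A to B, and quiet returns only ok. A shift or turn number past 1, either way, is cut back to 1. Input that does not fit is refused with a message, and nothing moves.
- arm.get_obs(): the state, without advancing time (a new reading comes with each control period).
- arm.grab_frame(name): name is "side" or "top" or "wrist"; returns a dict with "pixels" (384x512x3 uint8, red, green, blue), "fx", "fy", "cx", "cy" (pixels), "rvec" (rotation vector, rad) and "tvec" (3), from world to camera coordinates, as OpenCV has them. Camera axes: x right, y down, z forward; pixel columns grow to the right and rows downward; lengths in m; the calibration is good to about 2 mm. A picture is of the moment at which its call begins. There is no depth.
- arm.job_done(): hands the job in; it is judged then, once.
The state is a dict: "time_s": time; "joint_pos": joint angles; "joint_velocities": joint speeds; "tau": joint torques, N m; "tcp_pos": TCP position; "eef_rot": TCP orientation; "force": force on the tool from outside, world axes, zero at the start; "ft_torque": the same for the moment, N m; "finger_gap": opening from 0.0 (shut) to 1.0 (fully open); "finger_force": force on a finger pad.
Only numpy, scipy, OpenCV 4.12 (cv2) and the standard library are available. Lean on these libraries where they do the work, as an engineer would, in place of code of your own. Each camera call takes 0.05 s, during which the arm holds its last target. There are 200 camera calls.

### The job

Take the lens off the inspection camera: press the camera's release button fully down (it stays down), twist the lens nearly a quarter turn anticlockwise as seen from above until it is free, and lift it straight off. Stand the lens upright, mount side down, on the aluminium plate with its middle well inside the plate's edges, then close the open mount with the larger of the two dust caps, seated level all round. Leave the smaller cap and the other things where they are.

Things in the scene. Friction and masses are not known exactly. Their poses are not given: they have to be found in the camera images.
- camera_body: Black camera body on its back, fixed to the bench, yaw within 0.5 rad of square. Slab 100 mm (x) by 140 mm (its own y from -85 to +55 mm), top face 36 mm above the bench, carrying a steel bayonet ring and, on its -y side, the release button. Origin: on the bench under the ring's axis; z up. A small bar on the slab at +x marks the locked position.
- mount_rim (a point): Centre of the bayonet ring at its rim, 52 mm above the bench; axes as camera_body. Ring 72 mm outside, bore 60 mm; two facing lips 4 mm thick overhang the bore to radius 24 mm and hold the lens's lugs; the lugs pass up through the two gaps between them. Side play of the mounted lens: 2 mm.
- button_top (a point): Centre of the top of the release button, a round aluminium plunger 16 mm across in a steel collar, 66 mm from the mount axis along camera_body -y; top 55 mm above the bench (19 mm above the slab) when up. It moves down with the button.
- release (a joint): Travel of the release button: 0 up (lens locked by a pin inside the mount), 0.007 m fully down; from 0.0055 the pin is clear. Friction about 3 N resists it, no spring: it stays where it is left. Press with 5 to 8 N.
- lens: Lens 72 mm across, 48.5 mm high, 0.25 kg. Origin: centre of underside; z up the barrel. From below: steel spigot 44 mm across, 11 mm high, two lugs on its +x and -x sides out to radius 28 mm; aluminium flange 72 mm across, 11 to 16 mm up, small bar on it marking +x; round dark knurled barrel 50 mm across, 16 to 44 mm up, to grip; front ring 52 mm across. Stands stably on its underside.
- lens_grip (a point): Lens axis, 37 mm above the underside: TCP height for gripping the barrel from above. At the start the lens is locked, its x along camera_body's x, flange on the rim, underside 41 mm above the bench. Button down, it turns anticlockwise from above (positive yaw) to a stop at about 84 degrees; free to lift from 68 degrees on: aim for 78. Lift straight up 15 mm before moving sideways.
- plate: Bare square aluminium plate 99x100 mm, 15 mm thick, fixed flat on a 3 mm bench mat to the right of the camera, yaw within 0.2 rad. Origin: centre of its underside, 3 mm above the bench; top face 18 mm above the bench.
- body_cap: The larger dust cap: grey disc 86 mm across, 10 mm high, lying skirt down, with a grip bar on top 12 mm wide (y), 50 mm long (x), top 30 mm above the underside. Origin: centre of the underside; z up. Inside the skirt it is hollow: 78 mm across, 6 mm deep, so it drops over the 72 mm ring with 3 mm play all round, its underside then 6 mm below the rim. 60 g.
- body_cap_grip (a point): Point in the grip bar of the larger cap, 26 mm above its underside.
- small_cap: The smaller dust cap, of the same form but 52 mm across with a bar 36 mm long; too small for the mount, leave alone. The two caps lie to the left of the camera, one nearer and one farther, either way round. Origin: centre of the underside.
- wick_jar: Small jar 43 mm across, 51 mm high, near the bench's front edge; leave alone.
- paste_jar: Round white screw-top jar 48 mm across, 50 mm high, behind the camera; leave alone.
- wick_spool: Flat round spool 60 mm across, 9 mm high, near the front edge; leave alone.
- heatsink_a: Small finned heatsink 18x24x20 mm, behind the camera; leave alone.
- heatsink_b: Small finned heatsink 10x40x19 mm, behind the camera; leave alone.
- mug: Mug 89 mm across, 99 mm high, behind the caps; leave alone.
- flux_tub: Round tub 57 mm across, 68 mm high, behind the mat; leave alone.

How it is judged:
On the way, in this order (a step that is already met when the one before it is completed fails the run):
1. the release button is pressed down (at least 5.5 of 7 mm) (value of joint release above 0.0055 m), for 0.1 s.
2. the lens is turned at least 66 degrees, still seated in the mount (angle between the x axis of lens and the x axis of camera_body, either way round above 1.152 rad and horizontal distance between lens and mount_rim below 0.006 m and z of lens in the frame of mount_rim below -0.007 m), for 0.1 s.
3. the lens is lifted clear of the mount (z of lens in the frame of mount_rim above 0.004 m), for 0.1 s.
4. the lens stands upright on the plate, released (x of lens in the frame of plate between -0.045 and 0.045 m and y of lens in the frame of plate between -0.045 and 0.045 m and z of lens in the frame of plate between 0.011 and 0.019 m and angle between lens's own z axis and vertical below 0.1 rad and contact force between the fingers and lens below 0.1 N and linear speed of lens below 0.02 m/s), for 0.2 s.
5. the larger cap closes the mount, released (horizontal distance between body_cap and mount_rim below 0.006 m and z of body_cap in the frame of mount_rim between -0.009 and -0.004 m and angle between body_cap's own z axis and vertical below 0.06 rad and contact force between the fingers and body_cap below 0.1 N and linear speed of body_cap below 0.02 m/s), for 0.2 s.
At the end, for the whole second after the job is handed in: The lens stands upright (within 0.1 rad), mount side down, at rest on the plate with its axis within 45 mm of the plate's centre lines; the larger cap sits level (within 0.06 rad) over the mount ring, centred within 6 mm, its skirt down over the rim by 4 to 9 mm; both are released and at rest (all of step 4 and all of step 5); the robot touches nothing.
It fails at once if the lens is tipped by more than 35 degrees (angle between lens's own z axis and vertical above 0.61 rad).
It fails at once if the smaller cap or another bystander is moved by more than 30 mm (distance of any of small_cap, wick_jar, paste_jar, wick_spool, heatsink_a, heatsink_b, mug, flux_tub from where it was at the start of the episode above 0.03 m).
It also fails if it takes over 67 s, if anything falls off the work surface, if the arm or the gripper's body presses on something with over 40 N, if the wrist force passes 120 N, or if a joint passes its speed limit or range.

## Working session

There is one attempt and no reset: what is moved stays moved. The work goes in short steps, Python scripts to look and compute and a tool call to move; the robot and the scene stay as the last step left them, time stands still between calls to the robot, and variables do not carry over. Pictures are saved under pics/ and viewed, at most 10 in all, crops included, and the job is handed in when it is done.

```bash
ls; mkdir -p pics; cat > h.py <<'E'
import numpy as np, cv2
from bench import arm
def grab(n,name):
    f=arm.grab_frame(n); cv2.imwrite(f'pics/{name}.png',f['pixels'][:,:,::-1]); np.save(f'pics/{name}.npy',f,allow_pickle=True); return f
def load(name): return np.load(f'pics/{name}.npy',allow_pickle=True).item()
def RC(f):
    R=cv2.Rodrigues(np.array(f['rvec'],float))[0]; return R,-R.T@np.array(f['tvec'],float).ravel()
def ray(f,uv):
    R,C=RC(f); d=R.T@np.array([(uv[0]-f['cx'])/f['fx'],(uv[1]-f['cy'])/f['fy'],1]); return C,d/np.linalg.norm(d)
def onz(f,uv,z):
    C,d=ray(f,uv); return C+d*(z-C[2])/d[2]
def tri(f,a,g,b):
    C,d=ray(f,a);D,e=ray(g,b); s=np.linalg.lstsq(np.c_[d,-e],D-C,rcond=None)[0]
    p,q=C+s[0]*d,D+s[1]*e; return (p+q)/2,np.linalg.norm(p-q)
def proj(f,p):
    R,C=RC(f); c=R@(np.array(p)-C); return np.array([f['fx']*c[0]/c[2]+f['cx'],f['fy']*c[1]/c[2]+f['cy']])
E
python3 - <<'E'
from h import *
np.set_printoptions(precision=4,suppress=True)
for n in('top','side','wrist'):
    f=grab(n,n+'0'); print(n,f['fx'],RC(f)[1],RC(f)[0][2])
t=np.hstack([cv2.imread(f'pics/{n}0.png') for n in('top','side')])
o=arm.get_obs(); print(o['time_s'],o['tcp_pos'],o['eef_rot'],o['force'])
E
```

```text
bench.py
pics
top 408.4656361880208 [0.3245 0.0062 1.2986] [ 0.1579 -0.0012 -0.9875]
side 397.13429714539404 [0.3033 0.7497 0.7325] [ 0.2111 -0.7346 -0.6448]
wrist 332.0226891616526 [ 0.3312 -0.6504  0.3727] [-0.3034 -0.1112 -0.9463]
0.15 [ 0.2531 -0.6791  0.2493] [-0.0005  0.9841  0.1775 -0.0002] [ 0.2445  0.4678 -0.3778]
```

View pics/top0.png

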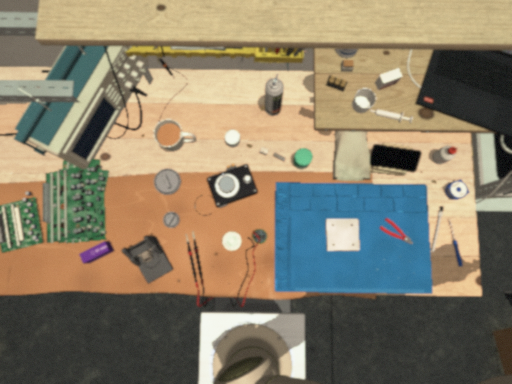

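View pics/side0.png

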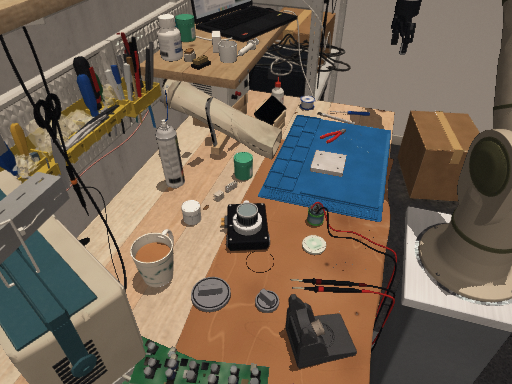

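The top view shows the lens at about (228,186), with the body's long side and button to the right near (250,182). The large cap is at (167,181), the small cap at (171,219) and the plate at (343,235). The side view agrees: lens (246,213), large cap (210,294), plate (329,163).

```bash
cat >> h.py <<'E'
from scipy.spatial.transform import Rotation as Ro
np.set_printoptions(precision=4,suppress=True)
def tool(o=None):
    o=o or arm.get_obs(); q=np.array(o['eef_rot']); return Ro.from_quat(q[[1,2,3,0]]).as_matrix(),np.array(o['tcp_pos'])
def to(p):
    R,t=tool(); print('tool move',R.T@(np.array(p)-t),'xaxis yaw',np.arctan2(R[1,0],R[0,0]),'from',t)
E
python3 - <<'E'
from h import *
t,s=load('top0'),load('side0')
for n,a,b in(('lens',(228,184),(246,210)),('cap',(167,181),(210,294)),('small',(171,219),(265,300)),('plate',(343,235),(329,163))):
    p,e=tri(t,a,s,b);print(n,p,e)
R,p=tool(); W=load('wrist0'); Rc,C=RC(W); print('cam in tool',R.T@(C-p), 'axis',R.T@Rc[2], R.T@Rc[0])
to([.43,.04,.25])
E
```

```text
lens [0.5376 0.0813 0.0816] 0.006225998656015437
cap [0.5554 0.2821 0.0043] 0.0018562026160788329
small [0.4344 0.263  0.0074] 0.004721212535836714
plate [ 0.3907 -0.2808  0.0067] 0.0008115405138871376
cam in tool [ 0.0832  0.0003 -0.1233] axis [-0.3231 -0.0007  0.9464] [0.     1.     0.0008]
tool move [ 0.4169 -0.612  -0.    ] xaxis yaw 0.3568436240981953 from [ 0.2531 -0.6791  0.2493]
```

The manual's scale: shifts go in shares of 50 mm and turns go in shares of 2 pi rad. Converting my numbers, -0.0342 m is -0.684, 0.0274 m is 0.548.

Emit:
send_path(
  ticks=[
    {"tx":0.548,"ty":-0.684,"tz":-0.06,"jaw":1},
    {"tx":0.548,"ty":-0.684,"tz":-0.06,"jaw":1},
    {"tx":0.548,"ty":-0.684,"tz":-0.06,"jaw":1},
    {"tx":0.548,"ty":-0.684,"tz":-0.06,"jaw":1},
    {"tx":0.548,"ty":-0.684,"tz":-0.06,"jaw":1},
    {"tx":0.548,"ty":-0.684,"tz":-0.06,"jaw":1},
    {"tx":0.548,"ty":-0.684,"tz":-0.06,"jaw":1},
    {"tx":0.548,"ty":-0.684,"tz":-0.06,"jaw":1},
    {"tx":0.548,"ty":-0.684,"tz":-0.06,"jaw":1},
    {"tx":0.548,"ty":-0.684,"tz":-0.06,"jaw":1},
    {"tx":0.548,"ty":-0.684,"tz":-0.06,"jaw":1},
    {"tx":0.548,"ty":-0.684,"tz":-0.06,"jaw":1},
    {"tx":0.548,"ty":-0.684,"tz":-0.06,"jaw":1},
    {"tx":0.548,"ty":-0.684,"tz":-0.06,"jaw":1},
    {"tx":0.548,"ty":-0.684,"tz":-0.06,"jaw":1},
    {"tx":0.548,"ty":-0.684,"tz":-0.06,"jaw":1},
    {"tx":0.548,"ty":-0.684,"tz":-0.06,"jaw":1},
    {"tx":0.548,"ty":-0.684,"tz":-0.06,"jaw":1},
    {"jaw":0},
    {"jaw":0},
  ],
)

```text
time_s: 2.15
tcp_pos: [0.5002, 0.0707, 0.3037]
eef_rot: [-0.0, 0.984, 0.179, -0.0]
force: [-0.3, -0.7, 0.4]
finger_gap: 0.688
finger_force: 0.0
```

```bash
python3 -c "
from h import *
grab('wrist','w1');to([.538,.081,.25]);print(arm.get_obs()['joint_pos'])"
```

```text
tool move [0.0398 0.0024 0.0536] xaxis yaw 0.35721140056111855 from [0.4999 0.0694 0.3036]
[-0.07    0.2796 -0.2289  2.0216  0.0838  0.8502 -1.5594]
```

View pics/w1.png

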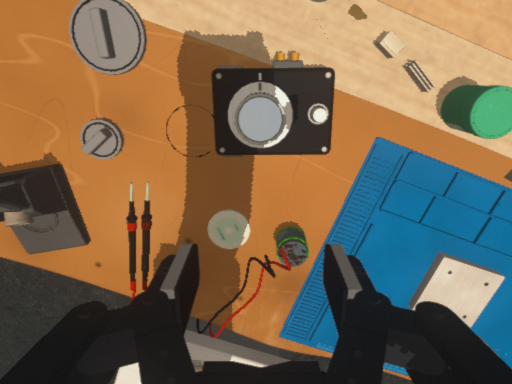

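The wrist view shows the lens at (260,117), the button at (318,114), the large cap at (107,35), its bar along about -75°, and the body almost square to the tool. I'll measure by blobs here and again from a second position.

```bash
cat >> h.py <<'E'
def blob(f,c,r,lo=120,smax=60,hull=True):
    """largest bright greyish blob within r px of c -> ellipse of its hull"""
    h=cv2.cvtColor(f['pixels'],cv2.COLOR_RGB2HSV); m=((h[...,2]>lo)&(h[...,1]<smax)).astype(np.uint8)
    k=np.zeros_like(m); cv2.circle(k,tuple(int(v) for v in c),int(r),1,-1); m*=k
    cs=cv2.findContours(m,cv2.RETR_EXTERNAL,cv2.CHAIN_APPROX_NONE)[0]; c=max(cs,key=cv2.contourArea)
    return cv2.fitEllipse(cv2.convexHull(c))
E
python3 - <<'E'
from h import *
f=load('w1')
for lo in(110,140):
  fl=blob(f,(260,117),45,lo); bt=blob(f,(318,114),15,lo); print(lo,fl,bt)
  a=onz(f,fl[0],.057);b=onz(f,bt[0],.055); print(a,b,np.linalg.norm((a-b)[:2]),'yaw',np.arctan2(*(b-a)[[0]], -(b-a)[1]))
print(f['pixels'][35,[60,75,80,90,107,120,135,150]], f['pixels'][114,[300,305,308,312,318,324,328,331]])
print('cap',onz(f,(107,35),.01))
to(b)
E
```

```text
110 ((260.0649719238281, 114.55535125732422), (64.69931030273438, 66.18505096435547), 172.48582458496094) ((317.657470703125, 113.38978576660156), (20.419645309448242, 21.61850357055664), 42.96772766113281)
[0.5386 0.0857 0.057 ] [0.5618 0.0267 0.055 ] 0.06336679970343348 yaw 0.3757006688090634
140 ((265.4773254394531, 115.55296325683594), (51.65896987915039, 64.07659149169922), 9.796614646911621) ((317.73968505859375, 113.39640045166016), (19.517372131347656, 20.770214080810547), 40.08281326293945)
[0.5397 0.0797 0.057 ] [0.5619 0.0266 0.055 ] 0.057552863746040905 yaw 0.3959161242739716
[[186 117  56]
 [141 130 120]
 [151 140 129]
 [151 141 130]
 [ 64  59  54]
 [154 143 132]
 [156 144 133]
 [191 124  63]] [[ 52  46  43]
 [ 52  46  43]
 [185 172 153]
 [113 104  94]
 [237 240 225]
 [237 236 220]
 [129 118 105]
 [ 56  43  34]]
cap [0.5558 0.2799 0.01  ]
tool move [0.0434 0.0616 0.2486] xaxis yaw 0.35721140056111855 from [0.4999 0.0694 0.3036]
```

Converted, 0.03 m is 0.6, 0.0205 m is 0.41.

Emit:
send_path(
  ticks=[
    {"tx":0.29,"ty":0.41,"tz":0.6,"jaw":0},
    {"tx":0.29,"ty":0.41,"tz":0.6,"jaw":0},
    {"tx":0.29,"ty":0.41,"tz":0.6,"jaw":0},
    {"tz":0.6,"jaw":0},
    {"jaw":0},
    {"jaw":0},
  ],
)

```text
time_s: 2.8
tcp_pos: [0.5619, 0.0263, 0.1841]
eef_rot: [0.0, 0.984, 0.177, -0.001]
force: [0.8, 0.9, 0.3]
finger_gap: -0.001
finger_force: 0.0
```

```bash
python3 - <<'E'
from h import *
f=grab('wrist','w2'); g=load('w1')
cb=proj(f,[.562,.0267,.055]); cl=proj(f,[.5386,.0857,.057]); print(cb,cl)
for lo in(110,150,200): print(lo,blob(f,cb,22,lo),blob(g,(318,114),15,lo))
print(blob(f,cl,65,110))
E
```

```text
[260.0863 183.4237] [180.3877 185.8593]
110 ((263.9273376464844, 180.76171875), (25.652528762817383, 26.412080764770508), 37.534358978271484) ((317.657470703125, 113.38978576660156), (20.419645309448242, 21.61850357055664), 42.96772766113281)
150 ((272.00787353515625, 180.48443603515625), (7.996376991271973, 19.43390655517578), 1.5867185592651367) ((317.5917053222656, 113.3725814819336), (19.10212516784668, 20.442232131958008), 41.072513580322266)Traceback (most recent call last):
  File "<stdin>", line 4, in <module>
  File "h.py", line 28, in blob
    return cv2.fitEllipse(cv2.convexHull(c))
           ~~~~~~~~~~~~~~^^^^^^^^^^^^^^^^^^^
cv2.error: OpenCV(4.12.0) /io/opencv/modules/imgproc/src/shapedescr.cpp:361: error: (-201:Incorrect size of input array) There should be at least 5 points to fit the ellipse in function 'fitEllipseNoDirect'
```

View pics/w2.png

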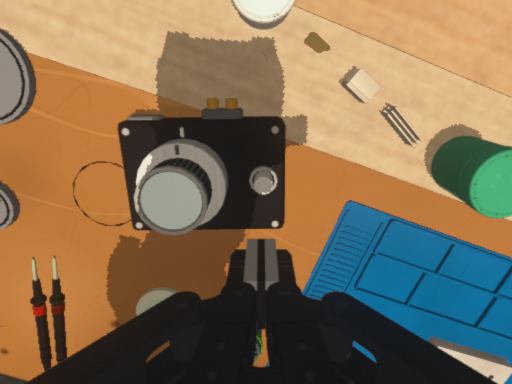

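View 2 shows the button at (263,181) with its collar, the lens front disc at (171,200), the flange ring behind it at about (184,180), and the slab with screws at (275,130) and (275,223).

```bash
python3 - <<'E'
from h import *
f,g=load('w2'),load('w1')
print(blob(f,(263,181),20,110))
def disc(f,c,r):  # glass: blue >= red
    p=f['pixels'].astype(int); m=((p[...,2]>p[...,0]-2)&(p[...,1]>110)).astype(np.uint8)
    k=np.zeros_like(m); cv2.circle(k,c,r,1,-1); m*=k
    c=max(cv2.findContours(m,cv2.RETR_EXTERNAL,cv2.CHAIN_APPROX_NONE)[0],key=cv2.contourArea); return cv2.fitEllipse(cv2.convexHull(c))
a=disc(f,(171,200),50); b=disc(g,(260,119),40); print(a,b)
print('glass',tri(f,a[0],g,b[0]))
A=blob(f,(263,181),20,110);B=blob(g,(318,114),15,110); print('button',tri(f,A[0],g,B[0]))
h=lambda f,c,s:cv2.resize(f['pixels'][c[1]-s:c[1]+s,c[0]-s:c[0]+s,::-1],(400,400),interpolation=cv2.INTER_CUBIC)
cv2.imwrite('pics/crop.png',np.hstack([h(f,(263,181),25),h(g,(318,114),25)]))
for y in (170,180,190): print(f['pixels'][y,248:282,1])
E
```

```text
((263.9273376464844, 180.76171875), (25.652528762817383, 26.412080764770508), 37.534358978271484)Traceback (most recent call last):
  File "<stdin>", line 8, in <module>
  File "<stdin>", line 7, in disc
ValueError: max() iterable argument is empty
```

```bash
python3 - <<'E'
from h import *
f,g=load('w2'),load('w1')
print('glass px',f['pixels'][200,[140,150,171,190,207,212]],g['pixels'][119,[230,245,260,275,290]])
A=blob(f,(263,181),20,110);B=blob(g,(318,114),15,110); print('button',tri(f,A[0],g,B[0]))
h=lambda f,c,s:cv2.resize(f['pixels'][c[1]-s:c[1]+s,c[0]-s:c[0]+s,::-1],(400,400),interpolation=cv2.INTER_CUBIC)
cv2.imwrite('pics/crop.png',np.hstack([h(f,(263,181),25),h(g,(260,117),40)]))
E
```

```text
glass px [[127 129 117]
 [158 162 149]
 [159 164 150]
 [161 166 149]
 [ 63  59  53]
 [145 134 121]] [[153 142 128]
 [162 166 163]
 [161 165 164]
 [159 163 165]
 [149 140 125]]
button (array([0.561 , 0.0234, 0.0405]), np.float64(0.0010634722641213227))
```

View pics/crop.png

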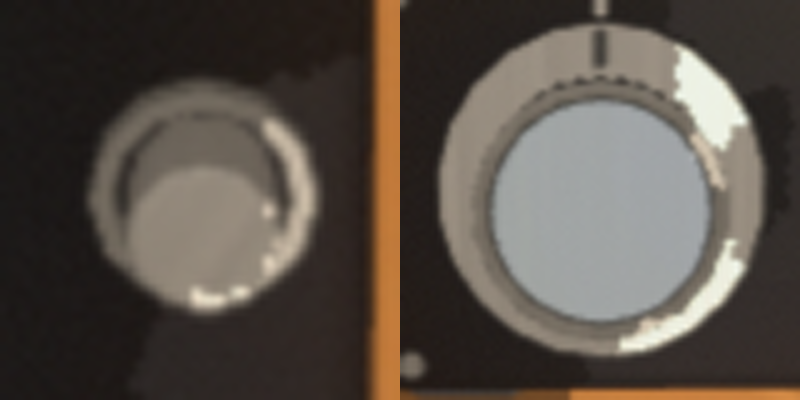

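The crop puts the plunger top at about (263.0,185.4) in w2, standing clear of the collar centre (263.5,180.4). In w1 the glass centre is at (260.2,119) and the flange centre at (260.5,114.7).

```bash
cat >> h.py <<'E'
def glass(f,c,r):
    p=f['pixels'].astype(int); m=((p[...,1]>p[...,0]+1)&(p[...,1]>110)&(p[...,2]>p[...,0]-16)).astype(np.uint8)
    k=np.zeros_like(m); cv2.circle(k,tuple(int(v) for v in c),r,1,-1); m*=k
    c=max(cv2.findContours(m,cv2.RETR_EXTERNAL,cv2.CHAIN_APPROX_NONE)[0],key=cv2.contourArea); return cv2.fitEllipse(cv2.convexHull(c))
E
python3 - <<'E'
from h import *
f,g=load('w2'),load('w1')
a=glass(f,(171,200),42); b=glass(g,(260,119),32); print(a,b)
p,e=tri(f,a[0],g,b[0]); print('glass',p,e)
fl=onz(g,(260.5,114.7),.057); fb=onz(f,(263.0,185.4),.055); print('flange',fl,'button',fb, 'collar(w2,w1) ',onz(f,(263.5,180.4),.043))
# slab edges screws
S=[onz(f,c,.036) for c in((275,130),(275,223),(124,132))]; print(S)
for L in(p,fl): d=fb-L; print(np.linalg.norm(d[:2]),np.arctan2(d[0],-d[1]))
to([fb[0],fb[1],.074])
E
```

```text
((170.78697204589844, 200.0874481201172), (55.72919464111328, 62.37235641479492), 113.62596130371094) ((259.6592712402344, 118.6716079711914), (42.846038818359375, 43.28791046142578), 167.43014526367188)
glass [0.5377 0.0857 0.0861] 0.0001051695999407522
flange [0.5386 0.0852 0.057 ] button [0.5612 0.0239 0.055 ] collar(w2,w1)  [0.5618 0.0236 0.043 ]
[array([0.6034, 0.0291, 0.036 ]), array([ 0.5257, -0.001 ,  0.036 ]), array([0.5589, 0.1443, 0.036 ])]
0.06607972932846476 0.36454013599943674
0.06529793963345899 0.35420122434598766
tool move [-0.0022  0.0023  0.111 ] xaxis yaw 0.35614489250242115 from [0.5625 0.0268 0.185 ]
```

The heights check out: glass at z=0.086, and button to axis is 65.5–66 mm against 66. Now approach the button.

Converted, 0.035 m is 0.7, 0.03 m is 0.6.

Emit:
send_path(
  ticks=[
    {"tx":-0.044,"ty":0.046,"tz":0.7,"jaw":0},
    {"tz":0.7,"jaw":0},
    {"tz":0.6,"jaw":0},
    {"tz":0.16,"jaw":0},
    {"jaw":0},
  ],
  grip_force=30,
)

```text
time_s: 3.35
tcp_pos: [0.5614, 0.0246, 0.0766]
eef_rot: [0.0, 0.984, 0.178, -0.0]
force: [-0.6, 0.3, 0.1]
finger_gap: 0.001
finger_force: 0.0
```

Emit:
send_path(
  ticks=[
    {"tz":0.04,"jaw":0},
    {"tz":0.04,"jaw":0},
    {"tz":0.04,"jaw":0},
    {"jaw":0},
  ],
)

```text
time_s: 3.75
tcp_pos: [0.5623, 0.0245, 0.0708]
eef_rot: [0.0, 0.984, 0.177, 0.001]
force: [1.6, 0.0, 3.0]
finger_gap: -0.0
finger_force: 1.4
```

Contact at about 3 N. Keep going.

Converted, 0.0015 m is 0.03, 0.001 m is 0.02.

Emit:
send_path(
  ticks=[
    {"tz":0.03,"jaw":0},
    {"tz":0.03,"jaw":0},
    {"tz":0.02,"jaw":0},
    {"jaw":0},
  ],
)

```text
time_s: 4.15
tcp_pos: [0.5619, 0.0245, 0.0667]
eef_rot: [0.0, 0.984, 0.177, 0.001]
force: [0.3, -1.1, 12.7]
finger_gap: -0.002
finger_force: 6.4
```

Converted, -0.04 m is -0.8, -0.033 m is -0.66.

Emit:
send_path(
  ticks=[
    {"tz":-0.8,"jaw":0},
    {"tz":-0.66,"jaw":1},
    {"tx":-0.012,"ty":-0.66,"jaw":1},
    {"tx":-0.012,"ty":-0.65,"jaw":1},
    {"jaw":1},
    {"jaw":1},
    {"jaw":1},
    {"jaw":1},
  ],
  grip_force=50,
)

```text
time_s: 4.95
tcp_pos: [0.5374, 0.0842, 0.1386]
eef_rot: [0.0, 0.984, 0.177, -0.0]
force: [-0.2, 0.1, 0.6]
finger_gap: 1.001
finger_force: 0.0
```

```bash
python3 - <<'E'
from h import *
f=grab('wrist','w3'); w=load('w2')
b=blob(f,proj(f,[.5612,.0239,.048]),24,110); print(b); 
to([.538,.0855,.0795])
h=lambda f,c,s:cv2.resize(f['pixels'][c[1]-s:c[1]+s,c[0]-s:c[0]+s,::-1],(400,400))
E
```

```text
((351.70513916015625, 196.1669921875), (29.88969612121582, 34.180877685546875), 65.59207153320312)
tool move [ 0.001  -0.001   0.0591] xaxis yaw 0.3552689322486352 from [0.5374 0.0843 0.1386]
```

Converted, 0.03 m is 0.6, 0.029 m is 0.58.

Emit:
send_path(
  ticks=[
    {"tx":0.02,"ty":-0.02,"tz":0.6,"jaw":1},
    {"tz":0.58,"jaw":1},
    {"jaw":1},
    {"jaw":0},
    {"jaw":0},
    {"jaw":0},
    {"jaw":0},
    {"jaw":0},
    {"jaw":0},
  ],
  grip_force=50,
)

```text
time_s: 5.9
tcp_pos: [0.5386, 0.0864, 0.0818]
eef_rot: [0.0, 0.984, 0.177, 0.001]
force: [-1.5, -1.0, 8.2]
finger_gap: 0.58
finger_force: 50.2
```

```bash
python3 -c "
from h import *
f=grab('top','t2');to([.538,.0855,.0795])"
```

```text
tool move [-0.0009  0.0006  0.0023] xaxis yaw 0.3563277426581516 from [0.5386 0.0864 0.0818]
```

Converted, -0.0015 m is -0.03, -0.11 rad / 6.2832 = -0.0175.

Emit:
send_path(
  ticks=[
    {"az":-0.0175,"tz":-0.03,"jaw":0},
    {"az":-0.0175,"jaw":0},
    {"az":-0.0175,"jaw":0},
    {"az":-0.0175,"jaw":0},
    {"jaw":0},
  ],
)

```text
time_s: 6.45
tcp_pos: [0.5383, 0.0863, 0.0824]
eef_rot: [0.0, 0.921, 0.388, 0.001]
force: [0.1, 0.4, -2.6]
finger_gap: 0.579
finger_force: 52.2
```

Converted, -0.115 rad / 6.2832 = -0.0183.

Emit:
send_path(
  ticks=[
    {"az":-0.0183,"jaw":0},
    {"az":-0.0183,"jaw":0},
    {"az":-0.0183,"jaw":0},
    {"az":-0.0183,"jaw":0},
    {"az":-0.0183,"jaw":0},
    {"az":-0.0183,"jaw":0},
    {"az":-0.0183,"jaw":0},
    {"az":-0.0183,"jaw":0},
    {"jaw":0},
    {"jaw":0},
  ],
)

```text
time_s: 7.45
tcp_pos: [0.5382, 0.0865, 0.082]
eef_rot: [0.0, 0.656, 0.755, 0.0]
force: [-0.5, -1.0, 1.6]
finger_gap: 0.58
finger_force: 52.4
```

```bash
python3 -c "
from h import *
o=arm.get_obs();print(o['force'],o['ft_torque'],o['joint_pos']);to([0,0,0]);f=grab('wrist','w4')"
```

```text
[-0.4559 -1.0264  1.628 ] [-0.0589 -0.1172 -0.043 ] [ 0.061   0.6774 -0.4756  2.1203  0.6565  0.4898 -0.7769]
tool move [-0.0103 -0.5451  0.0815] xaxis yaw 1.7113886164886212 from [0.5382 0.0865 0.082 ]
```

View pics/w4.png

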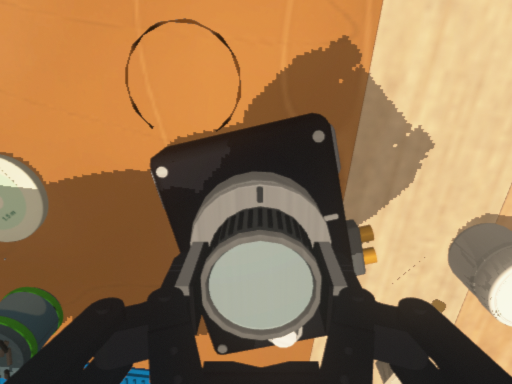

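The flange mark at (260,193) is now about 78° from the body mark at (331,217), and the torque is small, so the lens is free. Lift straight up.

Converted, -0.03 m is -0.6, -0.02 m is -0.4.

Emit:
send_path(
  ticks=[
    {"tz":-0.1,"jaw":0},
    {"tz":-0.14,"jaw":0},
    {"tz":-0.2,"jaw":0},
    {"tz":-0.4,"jaw":0},
    {"tz":-0.6,"jaw":0},
    {"tz":-0.6,"jaw":0},
    {"jaw":0},
  ],
)

```text
time_s: 8.2
tcp_pos: [0.5394, 0.0874, 0.1874]
eef_rot: [0.002, 0.654, 0.757, 0.002]
force: [0.1, 0.6, -2.3]
finger_gap: 0.58
finger_force: 52.5
```

```bash
python3 - <<'E'
from h import *
f=grab('top','t3');g=grab('side','s3');
# bright plate corners in both first images
for n,c in(('top0',(343,235)),('side0',(329,163))):
    f=load(n);h=cv2.cvtColor(f['pixels'],cv2.COLOR_RGB2HSV);m=((h[...,2]>150)&(h[...,1]<70)).astype(np.uint8)
    k=np.zeros_like(m);cv2.circle(k,c,32,1,-1);m*=k
    c=max(cv2.findContours(m,cv2.RETR_EXTERNAL,cv2.CHAIN_APPROX_NONE)[0],key=cv2.contourArea)
    r=cv2.minAreaRect(c);print(n,r,cv2.boundingRect(c)); M=cv2.moments(cv2.convexHull(c)); uv=(M['m10']/M['m00'],M['m01']/M['m00']);print(uv,onz(f,uv,.018))
    if n=='top0':
        q=[onz(f,p,.018) for p in cv2.boxPoints(r)];print(np.array(q),[np.linalg.norm(q[i]-q[i-1]) for i in range(4)])
        e=q[1]-q[0];print('yaw mod 90',np.degrees(np.arctan2(e[1],e[0]))); A=(f,uv)
    else: print('tri',tri(*A,f,uv))
to([0.39,-.28,.18])
E
```

```text
top0 ((342.0, 234.5), (33.0, 34.0), 90.0) (325, 218, 35, 34)
(342.1508515815085, 234.37986618004865) [ 0.3916 -0.2757  0.018 ]
[[ 0.442  -0.2227  0.018 ]
 [ 0.4436 -0.3296  0.018 ]
 [ 0.341  -0.327   0.018 ]
 [ 0.3394 -0.2214  0.018 ]] [np.float64(0.10256649589297936), np.float64(0.10692618506846423), np.float64(0.10264439026175384), np.float64(0.10557552073657615)]
yaw mod 90 -89.09852321890263
side0 ((328.0946044921875, 160.93243408203125), (32.715396881103516, 18.248287200927734), 9.462322235107422) (311, 150, 35, 23)
(328.4409171075838, 161.08524397413285) [ 0.3931 -0.2743  0.018 ]
tri (array([ 0.3924, -0.2758,  0.0169]), np.float64(0.001596178709745663))
tool move [-0.3411 -0.1994  0.004 ] xaxis yaw 1.715853032482754 from [0.538  0.0863 0.1842]
```

Converted, -0.034 m is -0.68, -0.017 m is -0.34.

Emit:
send_path(
  ticks=[
    {"tx":-0.6,"ty":-0.34,"jaw":0},
    {"tx":-0.68,"ty":-0.4,"jaw":0},
    {"tx":-0.68,"ty":-0.4,"jaw":0},
    {"tx":-0.68,"ty":-0.4,"jaw":0},
    {"tx":-0.68,"ty":-0.4,"jaw":0},
    {"tx":-0.68,"ty":-0.4,"jaw":0},
    {"tx":-0.68,"ty":-0.4,"jaw":0},
    {"tx":-0.68,"ty":-0.4,"jaw":0},
    {"tx":-0.68,"ty":-0.4,"jaw":0},
    {"tx":-0.68,"ty":-0.4,"jaw":0},
    {"jaw":0},
    {"jaw":0},
  ],
)

```text
time_s: 9.5
tcp_pos: [0.3908, -0.275, 0.1824]
eef_rot: [-0.001, 0.655, 0.756, 0.0]
force: [0.7, 0.5, -2.2]
finger_gap: 0.576
finger_force: 52.6
```

```bash
python3 - <<'E'
from h import *
f=grab('wrist','w5');to([.392,-.276,.0595])
c=proj(f,[.392,-.276,.018]); print(c)
E
```

```text
tool move [-0.0023  0.0003  0.1232] xaxis yaw 1.7162494609892271 from [ 0.3915 -0.274   0.1827]
[262.2106 173.1174]
```

View pics/w5.png

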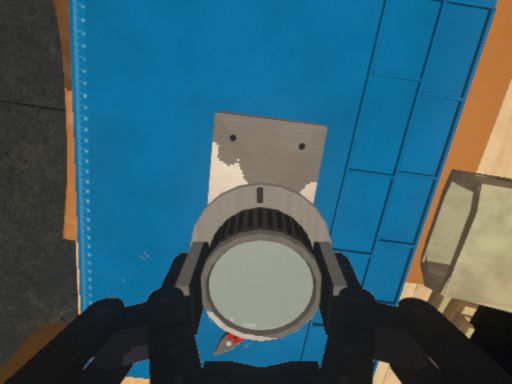

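The plate's far edge runs (215,113)–(327,126). That puts its centre near (264,175), in agreement with my projection of (262,173). Lower the lens.

Converted, 0.03 m is 0.6, 0.025 m is 0.5.

Emit:
send_path(
  ticks=[
    {"tx":-0.04,"tz":0.4,"jaw":0},
    {"tz":0.6,"jaw":0},
    {"tz":0.6,"jaw":0},
    {"tz":0.5,"jaw":0},
    {"tz":0.2,"jaw":0},
    {"tz":0.06,"jaw":0},
    {"tz":0.02,"jaw":0},
    {"tz":0.02,"jaw":0},
    {"jaw":0},
  ],
)

```text
time_s: 10.45
tcp_pos: [0.3925, -0.2767, 0.0642]
eef_rot: [0.001, 0.654, 0.757, 0.0]
force: [-0.8, 0.5, -2.7]
finger_gap: 0.58
finger_force: 52.7
```

Converted, 0.0015 m is 0.03, 0.001 m is 0.02.

Emit:
send_path(
  ticks=[
    {"tz":0.03,"jaw":0},
    {"tz":0.03,"jaw":0},
    {"tz":0.02,"jaw":0},
    {"jaw":0},
  ],
)

```text
time_s: 10.85
tcp_pos: [0.3921, -0.2765, 0.0594]
eef_rot: [-0.0, 0.654, 0.757, -0.0]
force: [-0.5, -0.2, -2.5]
finger_gap: 0.577
finger_force: 52.7
```

Converted, 0.001 m is 0.02.

Emit:
send_path(
  ticks=[
    {"tz":0.02,"jaw":0},
    {"tz":0.02,"jaw":0},
    {"jaw":0},
  ],
)

```text
time_s: 11.15
tcp_pos: [0.3921, -0.2769, 0.0587]
eef_rot: [0.001, 0.654, 0.757, -0.001]
force: [-4.2, 0.9, 20.6]
finger_gap: 0.579
finger_force: 54.5
```

Converted, -0.05 m is -1, -0.04 m is -0.8.

Emit:
send_path(
  ticks=[
    {"tz":-0.02,"jaw":0},
    {"jaw":1},
    {"jaw":1},
    {"jaw":1},
    {"jaw":1},
    {"jaw":1},
    {"tz":-0.6,"jaw":1},
    {"tz":-0.8,"jaw":1},
    {"tz":-1,"jaw":1},
    {"tz":-0.4,"jaw":1},
    {"jaw":1},
  ],
)

```text
time_s: 12.25
tcp_pos: [0.3932, -0.2772, 0.2012]
eef_rot: [0.003, 0.654, 0.756, 0.0]
force: [0.2, 0.5, -0.5]
finger_gap: 1.002
finger_force: 0.0
```

```bash
python3 - <<'E'
from h import *
f=grab('wrist','w6'); c=proj(f,[.392,-.276,.0665]);a=glass(f,c,55);print(c,a,onz(f,a[0],.018+.045))
g=load('w1')
m=blob(g,(107,35),46,95,70);print('cap',m,onz(g,m[0],.01))
to([.5555,.281,.2])
E
```

```text
[258.9619 179.4844] ((258.62994384765625, 180.2534942626953), (50.2733154296875, 53.07387161254883), 87.85499572753906) [ 0.392  -0.2778  0.063 ]
cap ((106.67044067382812, 33.229248046875), (71.3862533569336, 84.52469635009766), 148.74661254882812) [0.5575 0.2806 0.01  ]
tool move [ 0.5286  0.242  -0.0013] xaxis yaw 1.7157478711553422 from [ 0.3924 -0.2771  0.1995]
```

Converted, 0.0405 m is 0.81, 0.0186 m is 0.372, 0.14 rad / 6.2832 = 0.0223.

Emit:
send_path(
  ticks=[
    {"tx":0.81,"ty":0.372,"jaw":1},
    {"tx":0.81,"ty":0.372,"jaw":1},
    {"tx":0.81,"ty":0.372,"jaw":1},
    {"tx":0.81,"ty":0.372,"jaw":1},
    {"tx":0.81,"ty":0.372,"jaw":1},
    {"tx":0.81,"ty":0.372,"jaw":1},
    {"tx":0.81,"ty":0.372,"jaw":1},
    {"tx":0.81,"ty":0.372,"jaw":1},
    {"tx":0.81,"ty":0.372,"jaw":1},
    {"tx":0.81,"ty":0.372,"jaw":1},
    {"tx":0.81,"ty":0.372,"jaw":1},
    {"tx":0.81,"ty":0.372,"jaw":1},
    {"az":0.0207,"tx":0.81,"ty":0.372,"jaw":1},
    {"az":0.0223,"jaw":1},
    {"az":0.0223,"jaw":1},
    {"az":0.0223,"jaw":1},
    {"az":0.0223,"jaw":1},
    {"az":0.0223,"jaw":1},
    {"az":0.0207,"jaw":1},
    {"jaw":1},
  ],
)

```text
time_s: 14.3
tcp_pos: [0.5541, 0.2796, 0.1967]
eef_rot: [0.001, 0.929, 0.369, -0.001]
force: [0.5, 0.2, 0.4]
finger_gap: 1.0
finger_force: 0.0
```

```bash
python3 - <<'E'
from h import *
f=grab('wrist','w7'); print(proj(f,[.5565,.281,.03])); to([.5565,.281,.026]); print(arm.get_obs()['joint_pos'])
E
```

```text
[261.0901 167.528 ]
tool move [0.0031 0.0005 0.1709] xaxis yaw 0.7602688260153541 from [0.5541 0.2796 0.1969]
[-0.3021  0.561  -0.382   1.8777  0.293   0.7602 -1.6562]
```

View pics/w7.png

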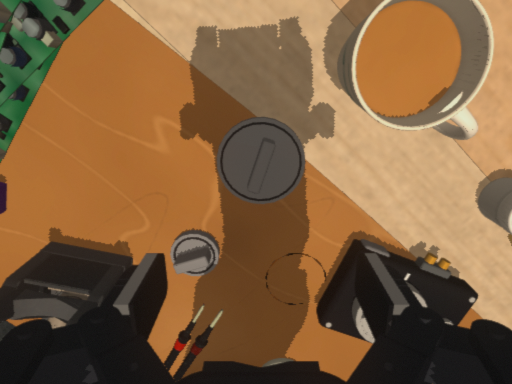

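The cap's disc centre is at about (261,159), with the bar along (253,190)–(270,140). I'll measure the bar direction and centre numerically.

```bash
python3 - <<'E'
from h import *
f=load('w7'); g=cv2.cvtColor(f['pixels'],cv2.COLOR_RGB2GRAY); 
h=cv2.cvtColor(f['pixels'],cv2.COLOR_RGB2HSV)
m=((h[...,1]<90)).astype(np.uint8); k=np.zeros_like(m); cv2.circle(k,(261,159),48,1,-1); m*=k
c=max(cv2.findContours(m,cv2.RETR_EXTERNAL,cv2.CHAIN_APPROX_NONE)[0],key=cv2.contourArea); e=cv2.fitEllipse(cv2.convexHull(c)); print('disc',e,onz(f,e[0],.01))
for y in(145,165,185): print(y,g[y,240:285])
gg=cv2.resize(g[130:200,225:300],None,fx=4,fy=4,interpolation=cv2.INTER_CUBIC); E=cv2.Canny(gg,25,60)
L=cv2.HoughLinesP(E,1,np.pi/180,40,minLineLength=100,maxLineGap=15)
for l in (L[:,0] if L is not None else []):
    p=l.reshape(2,2)/4+[225,130]; a,b=[onz(f,q,.03) for q in p]; d=a-b; print(p.ravel(),np.linalg.norm(d),np.arctan2(d[1],d[0]))
E
```

```text
disc ((260.56427001953125, 159.7989501953125), (86.69701385498047, 88.04576110839844), 77.25474548339844) [0.5577 0.2828 0.01  ]
145 [78 77 77 77 77 77 76 77 78 78 77 78 79 78 78 79 78 78 77 76 64 58 67 75
 78 77 78 77 77 78 77 77 77 75 71 71 76 78 79 78 77 78 77 78 77]
165 [77 77 78 77 77 78 77 77 77 77 77 76 75 66 57 65 73 77 77 76 78 78 78 78
 78 77 76 72 67 73 77 77 78 77 78 78 77 77 77 77 77 78 77 77 77]
185 [77 77 77 78 77 77 76 65 64 72 76 76 77 77 76 77 76 77 76 76 72 65 73 77
 76 77 77 76 77 77 77 77 77 77 77 77 77 77 78 77 78 78 77 78 78]
```

```bash
python3 - <<'E'
from h import *
f=load('w7')
a,b=onz(f,(267.8,145),.03),onz(f,(254.3,185),.03); print(a,b,np.arctan2(*(a-b)[[1,0]])); c=onz(f,(260.9,165.5),.03);print('c',c)
print('proj',proj(f,[.5577,.2828,.03])); 
# height check of bar width
w=np.linalg.norm(onz(f,(254,165),.03)-onz(f,(268,165),.03))*np.cos(.325);print('bar width',w)
# disc in side view
s=load('side0'); r=blob(s,(210,294),24,70,90);print(r,tri(f,(260.56,159.8),s,r[0]))
to([.5577,.2828,.032])
E
```

```text
[0.5756 0.2908 0.03  ] [0.5401 0.2741 0.03  ] 0.4403036524830647
c [0.5578 0.2824 0.03  ]
proj [260.5514 165.2745]
bar width 0.011973845764384733
((207.35879516601562, 291.8573913574219), (40.5523567199707, 43.8260383605957), 76.74237060546875) (array([0.5595, 0.2846, 0.0151]), np.float64(0.0024510946164764914))
tool move [0.0052 0.     0.1649] xaxis yaw 0.7602688260153541 from [0.5541 0.2796 0.1969]
```

Converted, 0.03 m is 0.6, 0.0052 m is 0.104, 0.107 rad / 6.2832 = 0.017.

Emit:
send_path(
  ticks=[
    {"tx":0.104,"tz":0.4,"jaw":1},
    {"az":0.017,"tz":0.6,"jaw":1},
    {"az":0.017,"tz":0.6,"jaw":1},
    {"az":0.0169,"tz":0.6,"jaw":1},
    {"tz":0.6,"jaw":1},
    {"tz":0.4,"jaw":1},
    {"tz":0.08,"jaw":1},
    {"jaw":1},
  ],
  grip_force=40,
)

```text
time_s: 15.15
tcp_pos: [0.558, 0.283, 0.0335]
eef_rot: [0.0, 0.976, 0.218, -0.001]
force: [0.3, 0.3, 0.0]
finger_gap: 1.001
finger_force: 0.0
```

```bash
python3 -c "
from h import *
to([.5577,.2828,.032])"
```

```text
tool move [-0.0004  0.0001  0.0015] xaxis yaw 0.43909284443283847 from [0.558  0.283  0.0335]
```

Converted, 0.001 m is 0.02.

Emit:
send_path(
  ticks=[
    {"tz":0.02,"jaw":0},
    {"jaw":0},
    {"jaw":0},
    {"jaw":0},
    {"jaw":0},
    {"jaw":0},
    {"jaw":0},
    {"jaw":0},
    {"jaw":0},
    {"jaw":0},
  ],
  grip_force=40,
)

```text
time_s: 16.15
tcp_pos: [0.5588, 0.2833, 0.034]
eef_rot: [0.0, 0.976, 0.217, 0.0]
force: [-0.9, -0.7, 5.2]
finger_gap: 0.126
finger_force: 40.3
```

Emit:
send_path(
  ticks=[
    {"tz":-0.4,"jaw":0},
    {"tz":-0.8,"jaw":0},
    {"tz":-0.8,"jaw":0},
    {"tz":-0.8,"jaw":0},
    {"jaw":0},
  ],
)

```text
time_s: 16.65
tcp_pos: [0.5607, 0.2846, 0.1788]
eef_rot: [-0.001, 0.976, 0.217, 0.004]
force: [-0.0, 0.5, -0.9]
finger_gap: 0.126
finger_force: 39.5
```

```bash
python3 -c "
from h import *
to([.538,.0855,.17])"
```

```text
tool move [-0.1048  0.1708  0.0078] xaxis yaw 0.4365178624979036 from [0.5607 0.2846 0.1788]
```

Converted, 0.025 m is 0.5, -0.015 m is -0.3.

Emit:
send_path(
  ticks=[
    {"tx":-0.3,"ty":0.5,"jaw":0},
    {"tx":-0.3,"ty":0.5,"jaw":0},
    {"tx":-0.2,"ty":0.3,"jaw":0},
    {"jaw":0},
    {"jaw":0},
  ],
)

```text
time_s: 17.15
tcp_pos: [0.5499, 0.2078, 0.1733]
eef_rot: [-0.0, 0.976, 0.216, 0.0]
force: [-0.0, 0.7, -0.9]
finger_gap: 0.133
finger_force: 39.4
```

```bash
python3 - <<'E'
from h import *
f=grab('wrist','w8'); c=proj(f,[.538,.0857,.052]); r=40*f['fx']/np.linalg.norm(RC(f)[1]-[.538,.0857,.052])/1000; print(c,r)
for lo in(90,110,130):
    e=blob(f,c,r*1.02,lo); print(e,onz(f,e[0],.052))
cv2.imwrite('pics/c8.png',cv2.resize(f['pixels'][max(0,int(c[1])-80):int(c[1])+80,max(0,int(c[0])-100):int(c[0])+100,::-1],None,fx=4,fy=4)[:600,:800])
to([.538,.0855,.17])
E
```

```text
[386.394  257.6334] 43.7375675639618
((385.66265869140625, 255.74026489257812), (73.46853637695312, 87.57990264892578), 70.09178161621094) [0.5393 0.0872 0.052 ]
((385.5845947265625, 255.99789428710938), (72.34387969970703, 87.01138305664062), 70.78559875488281) [0.539  0.0871 0.052 ]
((385.5441589355469, 256.1396789550781), (71.95122528076172, 86.77030181884766), 70.56961822509766) [0.5389 0.0871 0.052 ]
tool move [-0.063   0.1064  0.0032] xaxis yaw 0.4374049669725792 from [0.55   0.2086 0.1734]
```

View pics/c8.png

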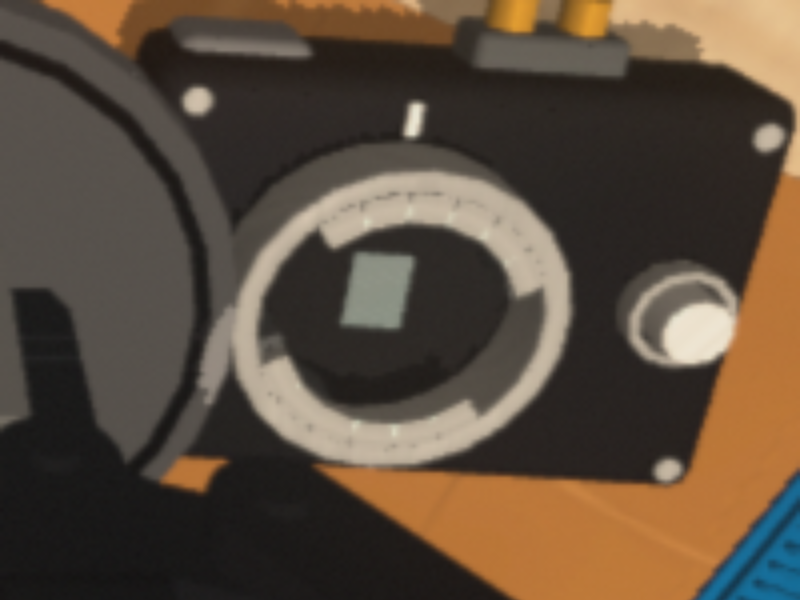

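The crop gives a ring ellipse x 233–572, y 170–468, so its centre is at (386.6,256.8) px, or about (.538,.086). The button is down and the mount is open. Move over it.

Converted, 0.03 m is 0.6, 0.0266 m is 0.532.

Emit:
send_path(
  ticks=[
    {"tx":-0.304,"ty":0.53,"jaw":0},
    {"tx":-0.304,"ty":0.53,"jaw":0},
    {"tx":-0.304,"ty":0.53,"jaw":0},
    {"tx":-0.312,"ty":0.532,"jaw":0},
    {"tz":0.6,"jaw":0},
    {"tz":0.6,"jaw":0},
    {"tz":0.36,"jaw":0},
    {"jaw":0},
  ],
)

```text
time_s: 18.0
tcp_pos: [0.5384, 0.0867, 0.0932]
eef_rot: [-0.0, 0.976, 0.218, -0.002]
force: [-0.1, 0.7, -0.2]
finger_gap: 0.126
finger_force: 39.4
```

```bash
python3 - <<'E'
from h import *
to([.5394,.0865,.082])
E
```

```text
tool move [0.0009 0.0006 0.0112] xaxis yaw 0.43882345318126265 from [0.5384 0.0867 0.0932]
```

Converted, 0.003 m is 0.06, 0.002 m is 0.04.

Emit:
send_path(
  ticks=[
    {"tx":0.016,"ty":0.006,"tz":0.06,"jaw":0},
    {"tz":0.04,"jaw":0},
    {"tz":0.04,"jaw":0},
    {"tz":0.04,"jaw":0},
    {"jaw":0},
  ],
)

```text
time_s: 18.5
tcp_pos: [0.5402, 0.0854, 0.0867]
eef_rot: [0.0, 0.976, 0.217, 0.0]
force: [-0.1, 0.1, -0.9]
finger_gap: 0.129
finger_force: 39.4
```

```bash
python3 -c "
from h import *
to([.5394,.0865,.080])"
```

```text
tool move [-0.0003 -0.0013  0.0067] xaxis yaw 0.4367612679108967 from [0.5402 0.0854 0.0867]
```

Converted, 0.002 m is 0.04, 0.001 m is 0.02.

Emit:
send_path(
  ticks=[
    {"ty":-0.016,"tz":0.04,"jaw":0},
    {"tz":0.02,"jaw":0},
    {"jaw":0},
  ],
)

```text
time_s: 18.8
tcp_pos: [0.5397, 0.0862, 0.0833]
eef_rot: [-0.0, 0.976, 0.217, -0.0]
force: [0.2, 0.2, -0.6]
finger_gap: 0.126
finger_force: 39.4
```

Emit:
send_path(
  ticks=[
    {"tz":0.03,"jaw":0},
    {"tz":0.03,"jaw":0},
    {"jaw":0},
  ],
)

```text
time_s: 19.1
tcp_pos: [0.5396, 0.0861, 0.0802]
eef_rot: [0.0, 0.976, 0.217, -0.0]
force: [0.3, 0.9, -1.1]
finger_gap: 0.128
finger_force: 39.4
```

Cap underside is now at about 0.046 with no contact force, so the skirt has gone down over the rim. Push down the last millimetre.

Converted, 0.001 m is 0.02, 0.0005 m is 0.01.

Emit:
send_path(
  ticks=[
    {"tz":0.02,"jaw":0},
    {"tz":0.01,"jaw":0},
    {"jaw":0},
  ],
)

```text
time_s: 19.4
tcp_pos: [0.5397, 0.0862, 0.08]
eef_rot: [0.0, 0.976, 0.217, 0.0]
force: [-3.5, -1.0, 14.6]
finger_gap: 0.131
finger_force: 41.5
```

Seated at TCP z=0.080, exactly as predicted. Release and rise.

The manual's scale: shifts go in shares of 50 mm and turns go in shares of 2 pi rad. Converting my numbers, -0.05 m is -1, -0.04 m is -0.8.

Emit:
send_path(
  ticks=[
    {"tz":-0.02,"jaw":0},
    {"jaw":1},
    {"jaw":1},
    {"jaw":1},
    {"jaw":1},
    {"jaw":1},
    {"jaw":1},
    {"jaw":1},
    {"tz":-0.6,"jaw":1},
    {"tz":-0.8,"jaw":1},
    {"tz":-1,"jaw":1},
    {"tz":-0.8,"jaw":1},
    {"jaw":1},
    {"jaw":1},
  ],
)

```text
time_s: 20.8
tcp_pos: [0.54, 0.086, 0.241]
eef_rot: [0.0, 0.976, 0.216, 0.001]
force: [0.0, -0.5, -0.5]
finger_gap: 0.998
finger_force: 0.0
```

```bash
python3 - <<'E'
from h import *
f=grab('wrist','w9'); s=grab('side','s9'); t=grab('top','t9')
c=proj(f,[.5383,.086,.056]); h=cv2.cvtColor(f['pixels'],cv2.COLOR_RGB2HSV)
for lo in(40,55,70):
    e=blob(f,c,62,lo,90);print(c,e,onz(f,e[0],.056))
A=s['pixels'][120:300,170:390,::-1]; A=cv2.resize(A,(400,327)); B=cv2.resize(f['pixels'][:,:,::-1],(400,327),interpolation=cv2.INTER_AREA)
cv2.imwrite('pics/fin.png',np.hstack([A,B]))
E
```

```text
[259.5668 167.724 ] ((269.5315246582031, 167.68434143066406), (94.54072570800781, 107.38754272460938), 98.56536102294922) [0.5424 0.0773 0.056 ]
[259.5668 167.724 ] ((260.6814880371094, 167.06210327148438), (88.25890350341797, 89.2066421508789), 142.47525024414062) [0.5393 0.0853 0.056 ]
[259.5668 167.724 ] ((260.7372741699219, 167.38186645507812), (87.28927612304688, 87.95553588867188), 104.46063232421875) [0.5391 0.0851 0.056 ]
```

View pics/fin.png

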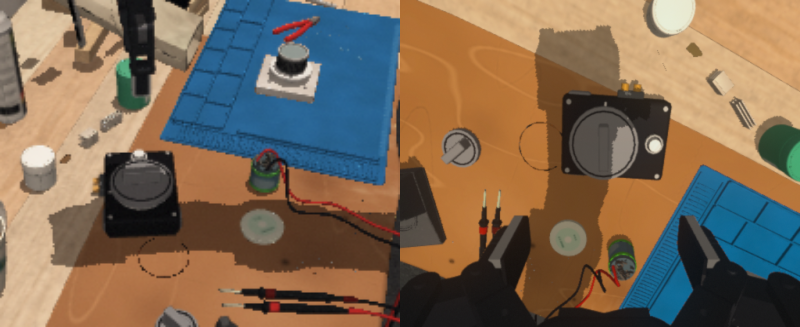

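The side view shows the lens upright on the plate at (292,60). The cap sits level over the mount: (143,185) in the side view, and its disc is about 1 mm from the mount axis in the wrist view. The small cap and other items look undisturbed, and the gripper is clear.

```bash
python3 -c "
from bench import arm
print(arm.job_done())"
```

```text
the job is handed in; nothing more can be done
None
```

The job is handed in: the lens stands upright and released near the plate's centre, and the larger cap sits level on the mount about 1 mm off centre; it took 21 s of the 67 s, and no verdict was returned.

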